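# Set a photometer bench carriage to its mark with the backlash taken up

## Robot

A 6-joint arm with a two-finger parallel gripper is mounted at the origin on the work surface. World frame = base frame: x ahead of the robot, y to its left, z up, the work surface at z = 0. Lengths are in m, angles in rad, forces in N, time in s.
With the tool pointing down it reaches from about 0.35 to 0.975 m from the base axis. Payload 4.9 kg.
Tool frame: the origin (TCP) lies at the very end of the fingers, on their centre line; the grasp point (between the pads) lies 19 mm behind it (ctrl.grasp_offset is the distance from the TCP to the grasp point, in m); y points along the fingers, z is the direction in which the jaws open and shut, and the axes are right-handed (so a half turn about y gives the same grasp; the last joint's range is limited). The gripper opens to 85 mm and grips with 20 to 120 N. Pads are 22 mm wide; open, the fingers measure 114 mm over their backs; the gripper's body (76 mm by 85 mm) begins 54 mm behind the grasp point. The pads swing forward as they close: fully open they stand 13 mm farther back than shut.
Start: joints at [-1.384, 0.053, 1.613, -0, 1.476, -0.119], TCP at [0.188, -0.596, 0.231] pointing down, gripper open.
Joint ranges: [-3.01, 3.01], [-1.01, 2.22], [0.06, 2.58], [-1.02, 4.17], [0.09, 2.62], [-3.14, 3.14]. Speed limits (rad/s): [2.57, 2.57, 3.14, 3.14, 3.14, 3.14].

## Interface

Orientations are given as a rotation vector (axis times angle).
In Python, from station import ctrl, eyes, finish_job, find_in, regions_of, pinpoint gives the robot as it stands.
- The arm moves only by the tool play_rows, never from a script. Its argument "moves" is a list of rows, each an object of numbers: "x", "y", "z": the shift along the world's x, y, z in cm; "turn": the turn about the world's z in degrees; "jaw": the finger opening in cm, from 0 to 8.54. A call has 1 to 8 rows; each row shifts and turns the commanded pose from where the row before left it; what a row does not reach is not made up. A row lasts 1/12 s, in which the tool goes at most 41.7 mm and 7.16 degrees, less where a joint would pass 70% of its speed; a pose out of reach is approached as far as the arm can. A call is refused whole if a number of a shift passes 4.17 or a number of a turn 7.16, either way. A call with a gripper value outside its range is refused whole. The fingers move at their own pace and stop on an object; "squeeze" is the grip in N (left out, the last holds). Time passes only in rows, so rows that do not move let the fingers close. It gives the time, the measured TCP pose, the force and the opening at its end, in the units of the state.
- ctrl.get_obs(): the state, without advancing time (a new reading comes with each control period).
- eyes.get_image(name): name is "scene" or "top"; returns a dict with "img" (420x560x3 uint8, red, green, blue), "camera_matrix" (3x3 intrinsics, pixels), "cam_to_world" (4x4, takes a point from camera to world coordinates). Camera axes: x right, y up, looking along -z (the intrinsics and any distortion apply to the point x, -y, -z); pixel columns grow to the right and rows downward; lengths in m; the calibration is good to about 2 mm. A picture is of the moment at which its call begins. There is no depth.
- finish_job(): hands the job in, once; it reports no verdict.
Trained networks look in the newest picture that a camera, given by its name, has taken for a name from the list of things; names that differ only in an ending like _2 or _b are one class to them, and where a whole thing is asked for, a point or a joint stands for the part that bears it (a point fixed in the world has none). Each returns a list of dicts, best first, with "score" (0 to 1); they miss things now and then, are a little off and sometimes report something else, mostly with a low value. They report only what shows in the picture. A call takes as long as a camera call.
- find_in(camera, query): "point" ([column, row] in pixels, amid what is visible of it).
- regions_of(camera, query): "pixels" (420x560 bool, what is visible of it) and "point" ([column, row] in pixels, amid what is visible of it).
- pinpoint(camera, query): "point" ([column, row] in pixels: a listed point, or the origin of a listed thing).
The state is a dict: "t": time; "q": joint angles; "dq": joint speeds; "effort": joint torques, N m; "tool_pos": TCP position; "tool_rot": TCP orientation; "contact_force": force on the tool from outside, world axes, zero at the start; "wrist_torque": the same for the moment, N m; "opening": finger opening in m.
Only numpy, scipy, OpenCV 4.12 (cv2) and the standard library are available. Lean on these libraries where they do the work, as an engineer would, in place of code of your own. Each camera call takes 0.05 s, during which the arm holds its last target.

## Task

Using only the crank handwheel, run the photocell carriage towards the lamp, past the red mark, until you feel the spring stop inside the lamp housing press back, firmly but gently and without jamming it. Then wind back and stop with the carriage pointer at the red mark, coming to it from the lamp side only so that the backlash is taken up, let go, and leave the glassware, the rubber bulb and the mark alone.

Things in the scene. Friction and masses are not known exactly. Their poses are not given: they have to be found in the camera images.
- stage: photometer bench, fixed: grey gear case 190 x 110 mm, 35 mm high, with a green rail base 440 mm long. Origin on the table under the handwheel's upright axis; x points from the handwheel to the rail (centre line at x = +140 mm); the rail runs along y, lamp housing at the +y end. Nothing on it is taller than 115 mm.
- crank_top (a point): centre of the top of the blue crank handle: upright, round, diameter 22 mm, 48 mm tall, top 115 mm above the table, 45 mm from the handwheel axis, on the black handwheel disc (diameter 116 mm, top 67 mm above the table). The handle spins freely on its own pin: hold it firmly and carry it round the axis without turning the hand.
- handwheel (a joint): the handwheel's play on the gear, rad: 0.4 when driving the carriage towards the lamp, 0 when driving it back from the lamp (clockwise, play taken up for the return), in between when free in the play. It does not count turns.
- carriage: aluminium carriage 70 x 56 mm with a black photocell head, top 92 mm above the table, sliding along the stage's y; axes as the stage's, origin at the middle of its underside, 30 mm above the table. Its 12 mm steel rod points to +y and enters the lamp housing. Starts at stage y = -130 mm.
- pointer (a point): tip of the carriage's black pointer, 3 mm wide, 50 mm above the table, pointing to the stage's -x. Axes as the stage's.
- mark (a point): tip of the red rider on the scale strip beside the rail, 3 mm wide, 50 mm above the table, pointing to +x; axes as the stage's. The pointer is at the mark when both have the same stage y. At the start the mark lies 45 to 85 mm to the +y side of the pointer.
- stop: grey lamp housing 75 x 85 mm, top 110 mm above the table; origin mid-underside. Hidden in it is a spring stop (4 N per mm) that the rod meets 105 to 130 mm from the carriage's start, varying, over 20 mm past the mark. 3 N on it add 1 N at the handle. It is pressed firmly at 12 N or more (4 N more at the handle) and jammed above 45 N (15 N more at the handle).
- reagent: small closed amber glass bottle, diameter 42 mm, 85 mm tall, standing; origin at the middle of its underside
- beaker: empty glass beaker, diameter 68 mm, 85 mm tall, standing; origin at the middle of its underside
- bulb: green rubber pipette bulb, diameter 54 mm, 100 mm tall, standing on its wide end; origin at the middle of its underside
- gear: small steel gear under the handwheel, on the same axis (origin 36 mm above the table), turned by the handwheel with 0.4 rad of free play at each reversal. Counter-clockwise seen from above drives the carriage to the stage's +y, towards the lamp: 15 mm per rad. At the handle: under 1 N in the play, about 3 N while the carriage moves. It stays where it is left.

How it is judged:
By the outcome, as a careful person would: the job done as asked, in the order asked, and still so for the second after the job is handed in, with the robot touching nothing.
It also fails if it takes over 72 s, if anything falls off the work surface, if the arm or the gripper's body presses on something with over 40 N, if the wrist force passes 120 N, or if a joint passes its speed limit or range.

## Working session

There is one attempt and no reset: what is moved stays moved. The work goes in short steps, Python scripts to look and compute and a tool call to move; the robot and the scene stay as the last step left them, time stands still between calls to the robot, and variables do not carry over. Pictures are saved under pics/ and viewed, and the job is handed in when it is done.

Besides the shell and the picture viewer there is one more tool, called after "Emit:" by a JSON object that holds its "name" and its "arguments", one argument or row to a line. play_rows: Moves the arm, as the interface text tells. Its arguments: {"type":"object","properties":{"moves":{"type":"array"},"squeeze":{"type":"number"}},"required":["moves"]}

```bash
ls; mkdir -p pics
cat > h.py <<'E'
import numpy as np, cv2
from station import ctrl, eyes, finish_job, find_in, regions_of, pinpoint
def ray(im,p):
    K=np.array(im["camera_matrix"]);T=np.array(im["cam_to_world"])
    d=np.linalg.inv(K)@np.array([p[0],p[1],1.0]); d=np.array([d[0],-d[1],-d[2]])
    return T[:3,3],T[:3,:3]@d
def atz(im,p,z):
    o,d=ray(im,p); return o+d*(z-o[2])/d[2]
def proj(im,P):
    K=np.array(im["camera_matrix"]);T=np.array(im["cam_to_world"])
    c=T[:3,:3].T@(np.array(P)-T[:3,3]); u=K@np.array([c[0],-c[1],-c[2]]); return u[:2]/u[2]
def save(im,n): cv2.imwrite("pics/"+n,cv2.cvtColor(im["img"],cv2.COLOR_RGB2BGR))
E
cat > a.py <<'E'
from h import *
np.set_printoptions(precision=4,suppress=True)
Z=dict(crank_top=.115,pointer=.05,mark=.05,stage=0,carriage=.03,stop=0,reagent=0,beaker=0,bulb=0,gear=.036)
for c in ("top","scene"):
    im=eyes.get_image(c); save(im,c+"0.png"); print(c,im["cam_to_world"][:3,3], im.keys())
    for k,z in Z.items():
        for r in pinpoint(c,k)[:2]: print(k,round(r["score"],2),np.round(r["point"],1),atz(im,r["point"],z))
o=ctrl.get_obs();print(o)
E
python3 a.py
```

```text
pics
top [0.5175 0.0463 0.9698] dict_keys(['img', 'camera_matrix', 'cam_to_world'])
crank_top 0.63 [317.1 259.7] [ 0.5    -0.0411  0.115 ]
crank_top 0.49 [328.  284.1] [ 0.4538 -0.0626  0.115 ]
pointer 0.7 [227.  200.5] [0.6189 0.1437 0.05  ]
pointer 0.64 [373.  203.5] [ 0.6189 -0.1642  0.05  ]
mark 0.4 [337.5 207.9] [ 0.608  -0.0895  0.05  ]
stage 0.89 [314.1 259.7] [ 0.4975 -0.0463  0.    ]
stage 0.27 [374.5 206.1] [ 0.6186 -0.179   0.    ]
carriage 0.56 [370.7 185.2] [ 0.6608 -0.1639  0.03  ]
stop 0.67 [373.9 205.5] [ 0.6199 -0.1777  0.    ]
stop 0.57 [229.5 205.5] [0.6134 0.1431 0.    ]
reagent 0.59 [226.8 289.3] [0.4293 0.1436 0.    ]
beaker 0.81 [427.2 279.2] [ 0.4604 -0.2939  0.    ]
bulb 0.82 [404.8 221.9] [ 0.5849 -0.246   0.    ]
gear 0.88 [318.8 257.3] [ 0.5035 -0.0528  0.036 ]
scene [ 1.6608 -0.2994  0.7984] dict_keys(['img', 'camera_matrix', 'cam_to_world'])
crank_top 0.69 [233.  235.8] [ 0.6731 -0.0848  0.115 ]
crank_top 0.48 [223.  191.6] [ 0.4613 -0.0571  0.115 ]
pointer 0.96 [195.9 247.6] [ 0.5977 -0.1634  0.05  ]
pointer 0.42 [201.5 269.9] [ 0.6901 -0.1685  0.05  ]

[... 162 characters left out ...]
6 [312.9 237.5] [0.5888 0.1514 0.    ]
reagent 0.75 [288.9 210.4] [0.4354 0.1381 0.    ]
beaker 0.84 [135.4 245. ] [ 0.4597 -0.3032  0.    ]
bulb 0.61 [163.  269.1] [ 0.5893 -0.2491  0.    ]
gear 0.65 [203.2 268.4] [ 0.6676 -0.1611  0.036 ]
{'t': 1.1, 'q': array([-1.384 ,  0.0527,  1.6129, -0.    ,  1.476 , -0.119 ]), 'dq': array([ 0.0001, -0.0007,  0.0016, -0.0009,  0.0005, -0.0001]), 'effort': array([  0.0002, -39.3698, -37.0468,  -0.0001,   0.0006,   0.    ]), 'tool_pos': array([ 0.1881, -0.596 ,  0.2313]), 'tool_rot': array([-0.317 ,  2.0566, -2.0567]), 'contact_force': array([-0.5317, -0.3077, -0.2489]), 'wrist_torque': array([-0.0322,  0.0156, -0.008 ]), 'opening': 0.08546531128369339}
```

View pics/top0.png

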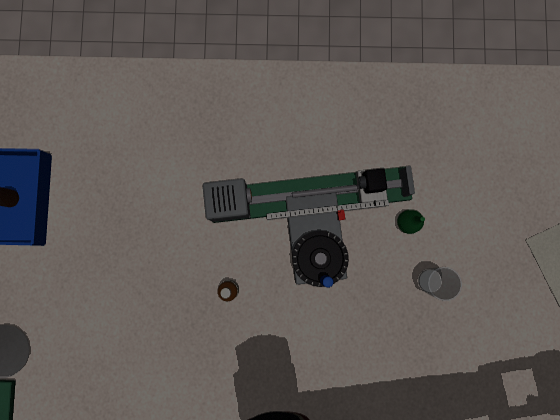

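View pics/scene0.png

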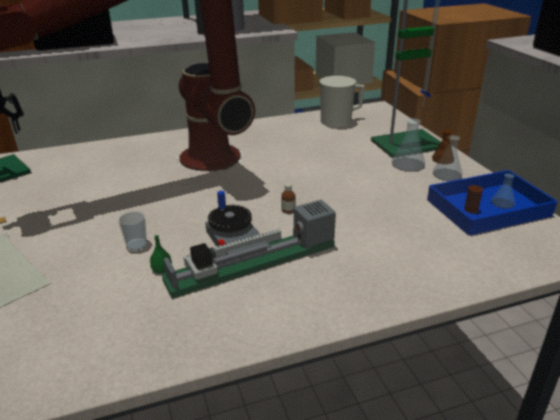

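```bash
python3 -c "
import cv2
a=cv2.imread('pics/top0.png')[170:320,200:400];cv2.imwrite('pics/top0c.png',cv2.resize(a,None,fx=4,fy=4,interpolation=cv2.INTER_CUBIC))
a=cv2.imread('pics/scene0.png')[170:300,160:360];cv2.imwrite('pics/scene0c.png',cv2.resize(a,None,fx=4,fy=4,interpolation=cv2.INTER_CUBIC))"
```

```text
(no output)
```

View pics/top0c.png

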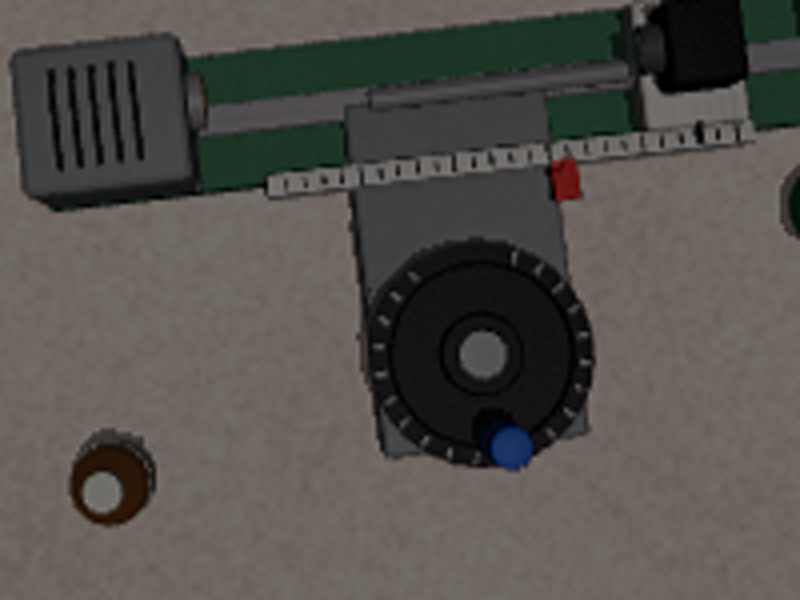

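View pics/scene0c.png

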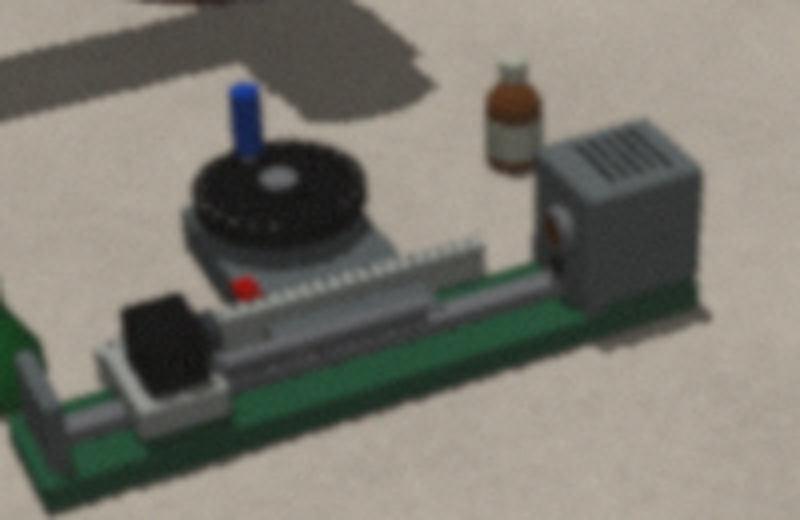

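```bash
cat > b.py <<'E'
from h import *
np.set_printoptions(precision=4,suppress=True)
from scipy.spatial.transform import Rotation as R
from scipy.optimize import least_squares
o=ctrl.get_obs();print(R.from_rotvec(o["tool_rot"]).as_matrix())
T=eyes.get_image("top");S=eyes.get_image("scene")
def tri(a,b):
    o1,d1=ray(T,a);o2,d2=ray(S,b);A=[];B=[]
    t=np.linalg.lstsq(np.c_[d1,-d2],o2-o1,rcond=None)[0]
    p,q=o1+d1*t[0],o2+d2*t[1];return (p+q)/2,np.linalg.norm(p-q)
ct=(200+512/4-.4,170+446/4-.4); cs=(160+245/4-.4,170+90/4-.4)
print("crank",atz(T,ct,.115),atz(S,cs,.115),tri(ct,cs))
h=(200+483/4-.4,170+354/4-.4);hs=(160+279/4-.4,170+178/4-.4)
print("hub",atz(T,h,.067),atz(S,hs,.067),tri(h,hs))
d=(200+481/4-.4,170+352/4-.4);print("disc",atz(T,d,.067))
# scale ends top edge
a=atz(T,(200+268/4,170+186/4),.05);b=atz(T,(200+753/4,170+132/4),.05);print("scale",a,b,np.arctan2(a[0]-b[0],a[1]-b[1]))
a=atz(T,(200+190/4,170+57/4),.03);b=atz(T,(200+630/4,170+10/4),.03);print("rail",a,b,np.arctan2(a[0]-b[0],a[1]-b[1]))
print("ptr",atz(T,(200+700/4,170+132/4),.05),"mark",atz(T,(200+565/4,170+165/4),.05))
for k,z in (("crank_top",.115),("pointer",.05),("mark",.05)):
  for c,im in (("top",T),("scene",S)):
    for r in regions_of(c,k)[:2]: print(c,k,r["score"],r["point"],r["pixels"].sum(),atz(im,r["point"],z))
print(ctrl.get_obs()["t"])
E
python3 b.py
```

```text
[[-0.9536 -0.      0.3011]
 [-0.3011 -0.0001 -0.9536]
 [ 0.     -1.      0.0001]]
crank [ 0.4595 -0.0618  0.115 ] [ 0.4619 -0.0631  0.115 ] (array([ 0.4593, -0.0623,  0.1134]), np.float64(0.0006049724509472222))
hub [ 0.5024 -0.0527  0.067 ] [ 0.5013 -0.0531  0.067 ] (array([ 0.5024, -0.0529,  0.0675]), np.float64(0.0007091765378577303))
disc [ 0.5034 -0.0516  0.067 ]
scale [0.5868 0.0585 0.05  ] [ 0.6206 -0.1964  0.05  ] -0.13182963893052557
rail [0.6574 0.1025 0.03  ] [ 0.688  -0.1353  0.03  ] -0.1278468083059278
ptr [ 0.62   -0.1685  0.05  ] mark [ 0.6011 -0.0975  0.05  ]
top crank_top 0.73 [318.4, 256.1] 2520 [ 0.507  -0.0436  0.115 ]
top crank_top 0.4 [327.5, 284.8] 124 [ 0.4524 -0.0617  0.115 ]
top pointer 0.8 [366.8, 189.1] 1229 [ 0.6492 -0.1512  0.05  ]
scene pointer 0.67 [206.4, 255.9] 1145 [ 0.6404 -0.1463  0.05  ]
1.5
```

Emit:
{"name": "play_rows", "arguments": {
  "moves": [
    {"x":1.7,"y":3.34},
    {"x":1.7,"y":3.34},
    {"x":1.7,"y":3.34},
    {"x":1.7,"y":3.34},
    {"x":1.7,"y":3.34},
    {"x":1.7,"y":3.34},
    {"x":1.7,"y":3.34},
    {"x":1.7,"y":3.34}
  ],
  "squeeze": 50
}}

```text
invalid input
```

Emit:
{"name": "play_rows", "arguments": {
  "moves": [
    {"x":1.7,"y":3.34},
    {"x":1.7,"y":3.34},
    {"x":1.7,"y":3.34},
    {"x":1.7,"y":3.34},
    {"x":1.7,"y":3.34},
    {"x":1.7,"y":3.34},
    {"x":1.7,"y":3.34},
    {"x":1.7,"y":3.34}
  ]
}}

```text
invalid input
```

Emit:
{"name": "play_rows", "arguments": {
  "moves": [
    {},
    {},
    {}
  ]
}}

```text
invalid input
```

Emit:
{"name": "play_rows", "arguments": {
  "moves": [
    {"x":1.7,"y":3.34,"z":0,"turn":0,"jaw":8.5},
    {"x":1.7,"y":3.34,"z":0,"turn":0,"jaw":8.5},
    {"x":1.7,"y":3.34,"z":0,"turn":0,"jaw":8.5},
    {"x":1.7,"y":3.34,"z":0,"turn":0,"jaw":8.5},
    {"x":1.7,"y":3.34,"z":0,"turn":0,"jaw":8.5},
    {"x":1.7,"y":3.34,"z":0,"turn":0,"jaw":8.5},
    {"x":1.7,"y":3.34,"z":0,"turn":0,"jaw":8.5},
    {"x":1.7,"y":3.34,"z":0,"turn":0,"jaw":8.5}
  ],
  "squeeze": 50
}}

```text
t: 2.17
tool_pos: [0.3246, -0.3272, 0.2315]
tool_rot: [-0.316, 2.056, -2.057]
contact_force: [1.0, 0.0, 0.5]
opening: 0.0847
```

Emit:
{"name": "play_rows", "arguments": {
  "moves": [
    {"x":1.7,"y":3.34,"z":0,"turn":0,"jaw":8.5},
    {"x":1.7,"y":3.34,"z":0,"turn":0,"jaw":8.5},
    {"x":1.7,"y":3.34,"z":0,"turn":0,"jaw":8.5},
    {"x":1.7,"y":3.34,"z":0,"turn":0,"jaw":8.5},
    {"x":1.7,"y":3.34,"z":0,"turn":0,"jaw":8.5},
    {"x":1.7,"y":3.34,"z":0,"turn":0,"jaw":8.5},
    {"x":1.7,"y":3.34,"z":0,"turn":0,"jaw":8.5},
    {"x":1.7,"y":3.34,"z":0,"turn":0,"jaw":8.5}
  ]
}}

```text
t: 2.83
tool_pos: [0.4607, -0.0597, 0.2317]
tool_rot: [-0.316, 2.056, -2.057]
contact_force: [0.3, 0.0, 0.1]
opening: 0.0853
```

Emit:
{"name": "play_rows", "arguments": {
  "moves": [
    {"x":0,"y":0,"z":0,"turn":0,"jaw":6},
    {"x":0,"y":0,"z":0,"turn":0,"jaw":6}
  ]
}}

```text
t: 3.0
tool_pos: [0.4605, -0.06, 0.2314]
tool_rot: [-0.321, 2.054, -2.055]
contact_force: [-0.5, -0.8, 0.4]
opening: 0.0635
```

Run:
```python
from h import *
np.set_printoptions(precision=4,suppress=True)
im=eyes.get_image("scene");save(im,"s1.png")
a=cv2.imread('pics/s1.png')[100:300,120:370];cv2.imwrite('pics/s1c.png',cv2.resize(a,None,fx=3,fy=3,interpolation=cv2.INTER_CUBIC))
o=ctrl.get_obs();print(o["t"],o["tool_pos"],o["q"],o["opening"])
print(proj(im,o["tool_pos"]))
```

```text
3.05 [ 0.4602 -0.0612  0.2313] [-0.2923 -0.3485  1.9725 -0.0006  1.5178  0.9708] 0.060182599589459776
[218.1215 151.8636]
```

View pics/s1c.png

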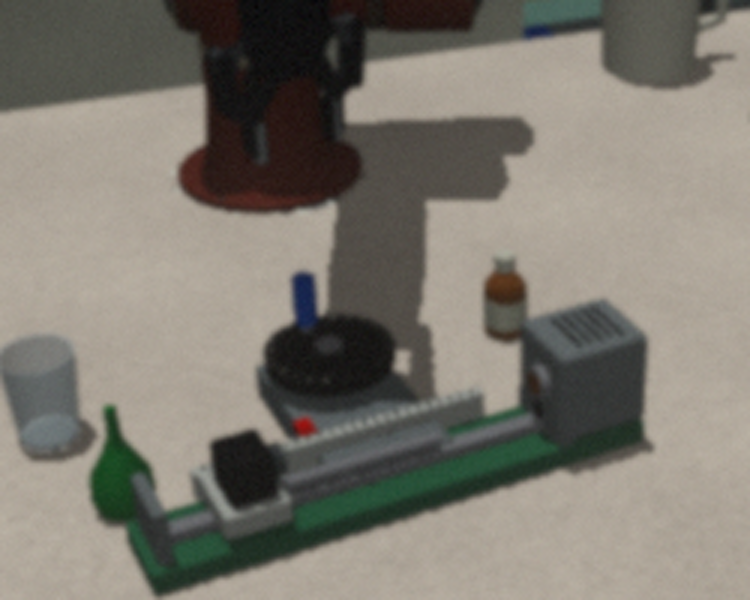

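Emit:
{"name": "play_rows", "arguments": {
  "moves": [
    {"x":0,"y":-0.1,"z":-3,"turn":0,"jaw":6},
    {"x":0,"y":0,"z":-3,"turn":0,"jaw":6},
    {"x":0,"y":0,"z":-3,"turn":0,"jaw":6},
    {"x":0,"y":0,"z":-3,"turn":0,"jaw":6},
    {"x":0,"y":0,"z":-2,"turn":0,"jaw":5},
    {"x":0,"y":0,"z":-1.2,"turn":0,"jaw":4},
    {"x":0,"y":0,"z":0,"turn":0,"jaw":3}
  ]
}}

```text
t: 3.63
tool_pos: [0.4576, -0.0632, 0.0763]
tool_rot: [-0.32, 2.063, -2.058]
contact_force: [-0.7, 0.1, 0.1]
opening: 0.0306
```

Emit:
{"name": "play_rows", "arguments": {
  "moves": [
    {"x":0,"y":0,"z":0,"turn":0,"jaw":1},
    {"x":0,"y":0,"z":0,"turn":0,"jaw":1},
    {"x":0,"y":0,"z":0,"turn":0,"jaw":1},
    {"x":0,"y":0,"z":0,"turn":0,"jaw":1}
  ]
}}

```text
t: 3.97
tool_pos: [0.4596, -0.0628, 0.0794]
tool_rot: [-0.318, 2.057, -2.057]
contact_force: [-1.2, -1.3, -6.6]
opening: 0.0211
```

Run:
```python
from h import *
np.set_printoptions(precision=4,suppress=True)
im=eyes.get_image("scene");save(im,"s2.png")
a=cv2.imread('pics/s2.png')[100:300,120:370];cv2.imwrite('pics/s2c.png',cv2.resize(a,None,fx=3,fy=3,interpolation=cv2.INTER_CUBIC))
o=ctrl.get_obs();print(o)
```

```text
{'t': 4.0167, 'q': array([-0.2959, -0.1953,  2.1131, -0.0008,  1.2247,  0.9693]), 'dq': array([0.0032, 0.0006, 0.    , 0.0002, 0.0031, 0.0012]), 'effort': array([  0.7056, -28.1834, -38.1663,   0.5933,  -0.6525,  -0.0018]), 'tool_pos': array([ 0.4596, -0.0628,  0.0794]), 'tool_rot': array([-0.3183,  2.0568, -2.0574]), 'contact_force': array([-2.8953, -1.4277, -6.8415]), 'wrist_torque': array([-0.2981,  0.4958,  0.0257]), 'opening': 0.020206984637343467}
```

View pics/s2c.png

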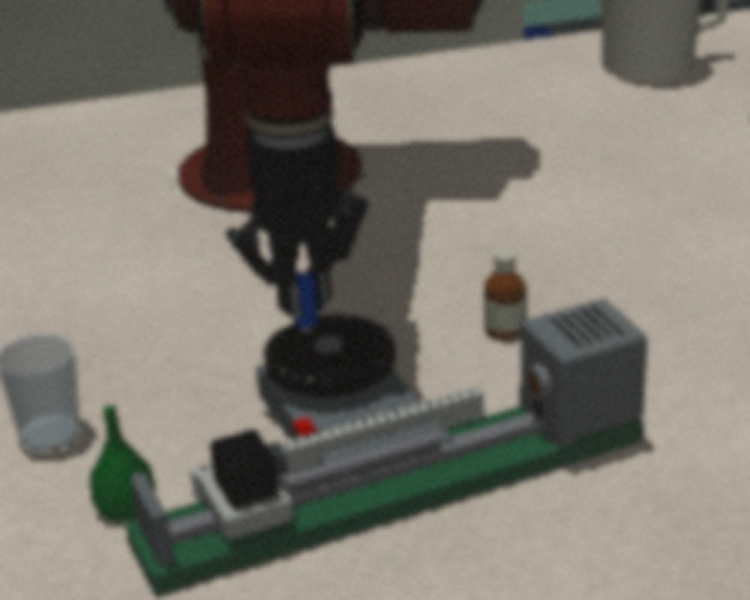

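```bash
cat > circ.py <<'E'
import sys,json,numpy as np
# circ.py start_deg step_deg n [dx dy correction cm spread]
def rows(a,s,n,z=0):
    P=np.round(4.5*np.array([[np.cos(np.radians(a+s*i)),np.sin(np.radians(a+s*i))] for i in range(n+1)]),2)
    return np.round(np.diff(P,axis=0),2)
if __name__=="__main__":
    a,s,n=float(sys.argv[1]),float(sys.argv[2]),int(sys.argv[3])
    R=rows(a,s,n)
    for i in range(0,n,8):
        print(a+s*i,"->",a+s*min(i+8,n)); print(json.dumps([{"x":x,"y":y,"z":0,"turn":0,"jaw":1} for x,y in R[i:i+8].tolist()]))
E
python3 circ.py 192.5 9 40
```

```text
192.5 -> 264.5
[{"x": 0.2, "y": -0.68, "z": 0, "turn": 0, "jaw": 1}, {"x": 0.31, "y": -0.63, "z": 0, "turn": 0, "jaw": 1}, {"x": 0.41, "y": -0.58, "z": 0, "turn": 0, "jaw": 1}, {"x": 0.49, "y": -0.51, "z": 0, "turn": 0, "jaw": 1}, {"x": 0.56, "y": -0.43, "z": 0, "turn": 0, "jaw": 1}, {"x": 0.63, "y": -0.33, "z": 0, "turn": 0, "jaw": 1}, {"x": 0.66, "y": -0.23, "z": 0, "turn": 0, "jaw": 1}, {"x": 0.7, "y": -0.12, "z": 0, "turn": 0, "jaw": 1}]
264.5 -> 336.5
[{"x": 0.7, "y": -0.01, "z": 0, "turn": 0, "jaw": 1}, {"x": 0.7, "y": 0.1, "z": 0, "turn": 0, "jaw": 1}, {"x": 0.68, "y": 0.2, "z": 0, "turn": 0, "jaw": 1}, {"x": 0.63, "y": 0.31, "z": 0, "turn": 0, "jaw": 1}, {"x": 0.58, "y": 0.41, "z": 0, "turn": 0, "jaw": 1}, {"x": 0.51, "y": 0.49, "z": 0, "turn": 0, "jaw": 1}, {"x": 0.43, "y": 0.56, "z": 0, "turn": 0, "jaw": 1}, {"x": 0.33, "y": 0.63, "z": 0, "turn": 0, "jaw": 1}]
336.5 -> 408.5
[{"x": 0.23, "y": 0.66, "z": 0, "turn": 0, "jaw": 1}, {"x": 0.12, "y": 0.7, "z": 0, "turn": 0, "jaw": 1}, {"x": 0.01, "y": 0.7, "z": 0, "turn": 0, "jaw": 1}, {"x": -0.1, "y": 0.7, "z": 0, "turn": 0, "ja
[... 419 characters left out ...]
.12, "z": 0, "turn": 0, "jaw": 1}, {"x": -0.7, "y": 0.01, "z": 0, "turn": 0, "jaw": 1}, {"x": -0.7, "y": -0.1, "z": 0, "turn": 0, "jaw": 1}, {"x": -0.68, "y": -0.2, "z": 0, "turn": 0, "jaw": 1}, {"x": -0.63, "y": -0.31, "z": 0, "turn": 0, "jaw": 1}]
480.5 -> 552.5
[{"x": -0.58, "y": -0.41, "z": 0, "turn": 0, "jaw": 1}, {"x": -0.51, "y": -0.49, "z": 0, "turn": 0, "jaw": 1}, {"x": -0.43, "y": -0.56, "z": 0, "turn": 0, "jaw": 1}, {"x": -0.33, "y": -0.63, "z": 0, "turn": 0, "jaw": 1}, {"x": -0.23, "y": -0.66, "z": 0, "turn": 0, "jaw": 1}, {"x": -0.12, "y": -0.7, "z": 0, "turn": 0, "jaw": 1}, {"x": -0.01, "y": -0.7, "z": 0, "turn": 0, "jaw": 1}, {"x": 0.1, "y": -0.7, "z": 0, "turn": 0, "jaw": 1}]
```

Emit:
{"name": "play_rows", "arguments": {
  "moves": [
    {"x":0.2,"y":-0.68,"z":0,"turn":0,"jaw":1},
    {"x":0.31,"y":-0.63,"z":0,"turn":0,"jaw":1},
    {"x":0.41,"y":-0.58,"z":0,"turn":0,"jaw":1},
    {"x":0.49,"y":-0.51,"z":0,"turn":0,"jaw":1}
  ]
}}

```text
t: 4.35
tool_pos: [0.4741, -0.0871, 0.0792]
tool_rot: [-0.318, 2.058, -2.057]
contact_force: [-4.1, 1.6, -4.5]
opening: 0.0207
```

```bash
python3 -c "
from h import *
o=ctrl.get_obs();print(o['tool_pos'],o['contact_force'],o['wrist_torque'])"
```

```text
[ 0.47406709 -0.08713969  0.07924775] [-4.1307711   1.61179641 -4.46228139] [ 0.16720471  0.66103806 -0.04075479]
```

Emit:
{"name": "play_rows", "arguments": {
  "moves": [
    {"x":0.56,"y":-0.43,"z":0,"turn":0,"jaw":1},
    {"x":0.63,"y":-0.33,"z":0,"turn":0,"jaw":1},
    {"x":0.66,"y":-0.23,"z":0,"turn":0,"jaw":1},
    {"x":0.7,"y":-0.12,"z":0,"turn":0,"jaw":1}
  ]
}}

```text
t: 4.68
tool_pos: [0.5004, -0.098, 0.0792]
tool_rot: [-0.317, 2.057, -2.057]
contact_force: [-3.4, 1.4, -5.8]
opening: 0.021
```

Emit:
{"name": "play_rows", "arguments": {
  "moves": [
    {"x":0.7,"y":-0.01,"z":0,"turn":0,"jaw":1},
    {"x":0.7,"y":0.1,"z":0,"turn":0,"jaw":1},
    {"x":0.68,"y":0.2,"z":0,"turn":0,"jaw":1},
    {"x":0.63,"y":0.31,"z":0,"turn":0,"jaw":1},
    {"x":0.58,"y":0.41,"z":0,"turn":0,"jaw":1},
    {"x":0.51,"y":0.49,"z":0,"turn":0,"jaw":1},
    {"x":0.43,"y":0.56,"z":0,"turn":0,"jaw":1},
    {"x":0.33,"y":0.63,"z":0,"turn":0,"jaw":1}
  ]
}}

```text
t: 5.35
tool_pos: [0.5451, -0.0704, 0.0789]
tool_rot: [-0.32, 2.057, -2.058]
contact_force: [-7.0, -1.0, -5.2]
opening: 0.0209
```

Emit:
{"name": "play_rows", "arguments": {
  "moves": [
    {"x":0.21,"y":0.66,"z":0,"turn":0,"jaw":1},
    {"x":0.1,"y":0.7,"z":0,"turn":0,"jaw":1},
    {"x":-0.01,"y":0.7,"z":0,"turn":0,"jaw":1},
    {"x":-0.1,"y":0.7,"z":0,"turn":0,"jaw":1},
    {"x":-0.2,"y":0.68,"z":0,"turn":0,"jaw":1},
    {"x":-0.31,"y":0.63,"z":0,"turn":0,"jaw":1},
    {"x":-0.41,"y":0.58,"z":0,"turn":0,"jaw":1},
    {"x":-0.49,"y":0.51,"z":0,"turn":0,"jaw":1}
  ]
}}

```text
t: 6.02
tool_pos: [0.534, -0.0202, 0.0792]
tool_rot: [-0.316, 2.051, -2.06]
contact_force: [-1.7, -6.2, -10.8]
opening: 0.0206
```

Emit:
{"name": "play_rows", "arguments": {
  "moves": [
    {"x":-0.56,"y":0.43,"z":0,"turn":0,"jaw":1},
    {"x":-0.63,"y":0.33,"z":0,"turn":0,"jaw":1},
    {"x":-0.66,"y":0.23,"z":0,"turn":0,"jaw":1},
    {"x":-0.7,"y":0.12,"z":0,"turn":0,"jaw":1},
    {"x":-0.7,"y":0.01,"z":0,"turn":0,"jaw":1},
    {"x":-0.7,"y":-0.1,"z":0,"turn":0,"jaw":1},
    {"x":-0.68,"y":-0.2,"z":0,"turn":0,"jaw":1},
    {"x":-0.63,"y":-0.31,"z":0,"turn":0,"jaw":1}
  ]
}}

```text
t: 6.68
tool_pos: [0.4811, -0.014, 0.0794]
tool_rot: [-0.314, 2.055, -2.056]
contact_force: [4.9, -2.3, -13.6]
opening: 0.0207
```

Run:
```python
from h import *
np.set_printoptions(precision=4,suppress=True)
o=ctrl.get_obs();print(o['tool_pos'],o['contact_force'],o['wrist_torque'])
for c,b in (("scene",(180,300,150,350)),("top",(170,260,200,400))):
    im=eyes.get_image(c);save(im,c+"3.png")
    a=im["img"][b[0]:b[1],b[2]:b[3],::-1];cv2.imwrite('pics/%s3c.png'%c,cv2.resize(a,None,fx=4,fy=4,interpolation=cv2.INTER_CUBIC))
```

```text
[ 0.4811 -0.014   0.0794] [  4.9428  -2.2669 -13.5525] [-0.147  -0.8452  0.0071]
```

View pics/scene3c.png

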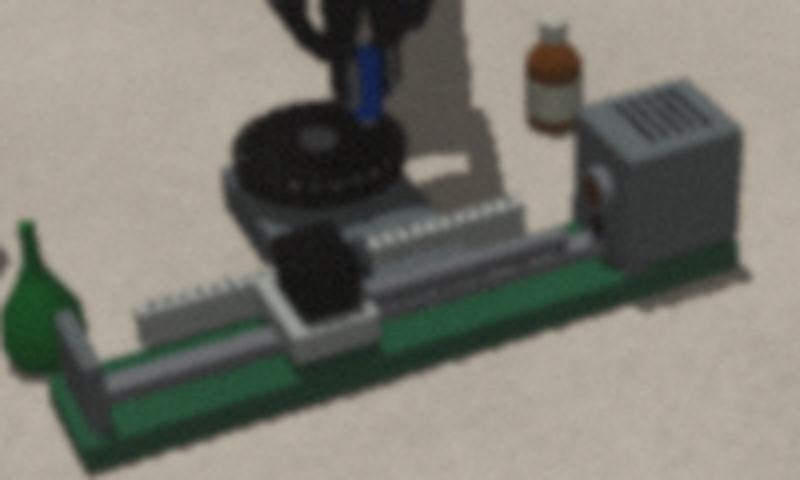

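View pics/top3c.png

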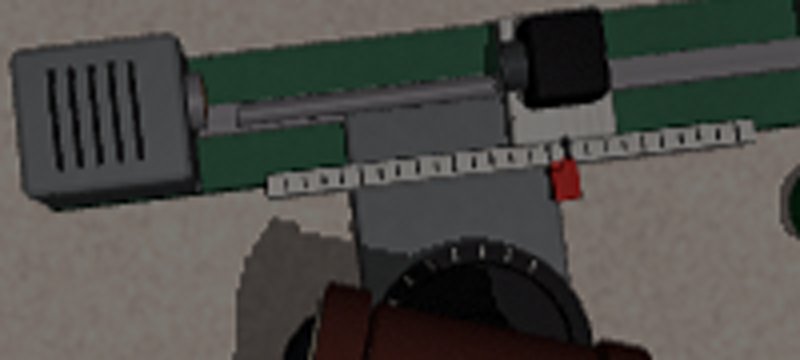

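Emit:
{"name": "play_rows", "arguments": {
  "moves": [
    {"x":-0.58,"y":-0.43,"z":-0.02,"turn":0,"jaw":1},
    {"x":-0.51,"y":-0.5,"z":-0.02,"turn":0,"jaw":1},
    {"x":-0.43,"y":-0.57,"z":-0.01,"turn":0,"jaw":1},
    {"x":-0.33,"y":-0.63,"z":0,"turn":0,"jaw":1},
    {"x":-0.23,"y":-0.66,"z":0,"turn":0,"jaw":1},
    {"x":-0.12,"y":-0.7,"z":0,"turn":0,"jaw":1},
    {"x":-0.01,"y":-0.7,"z":0,"turn":0,"jaw":1},
    {"x":0.1,"y":-0.7,"z":0,"turn":0,"jaw":1}
  ]
}}

```text
t: 7.45
tool_pos: [0.4594, -0.0636, 0.0791]
tool_rot: [-0.317, 2.058, -2.056]
contact_force: [1.4, 4.4, -5.6]
opening: 0.0208
```

Emit:
{"name": "play_rows", "arguments": {
  "moves": [
    {"x":0.2,"y":-0.68,"z":0,"turn":0,"jaw":1},
    {"x":0.31,"y":-0.63,"z":0,"turn":0,"jaw":1},
    {"x":0.41,"y":-0.58,"z":0,"turn":0,"jaw":1}
  ]
}}

```text
t: 7.7
tool_pos: [0.469, -0.0825, 0.079]
tool_rot: [-0.317, 2.058, -2.057]
contact_force: [-0.3, 4.8, -3.4]
opening: 0.0206
```

```bash
python3 circ.py 579.5 4.5 48
```

```text
579.5 -> 615.5
[{"x": 0.23, "y": -0.27, "z": 0, "turn": 0, "jaw": 1}, {"x": 0.26, "y": -0.24, "z": 0, "turn": 0, "jaw": 1}, {"x": 0.27, "y": -0.22, "z": 0, "turn": 0, "jaw": 1}, {"x": 0.29, "y": -0.21, "z": 0, "turn": 0, "jaw": 1}, {"x": 0.31, "y": -0.17, "z": 0, "turn": 0, "jaw": 1}, {"x": 0.32, "y": -0.16, "z": 0, "turn": 0, "jaw": 1}, {"x": 0.32, "y": -0.12, "z": 0, "turn": 0, "jaw": 1}, {"x": 0.34, "y": -0.11, "z": 0, "turn": 0, "jaw": 1}]
615.5 -> 651.5
[{"x": 0.35, "y": -0.07, "z": 0, "turn": 0, "jaw": 1}, {"x": 0.35, "y": -0.05, "z": 0, "turn": 0, "jaw": 1}, {"x": 0.35, "y": -0.02, "z": 0, "turn": 0, "jaw": 1}, {"x": 0.35, "y": 0.01, "z": 0, "turn": 0, "jaw": 1}, {"x": 0.36, "y": 0.03, "z": 0, "turn": 0, "jaw": 1}, {"x": 0.34, "y": 0.07, "z": 0, "turn": 0, "jaw": 1}, {"x": 0.35, "y": 0.09, "z": 0, "turn": 0, "jaw": 1}, {"x": 0.33, "y": 0.11, "z": 0, "turn": 0, "jaw": 1}]
651.5 -> 687.5
[{"x": 0.32, "y": 0.15, "z": 0, "turn": 0, "jaw": 1}, {"x": 0.31, "y": 0.16, "z": 0, "turn": 0, "jaw": 1}, {"x": 0.3, "y": 0.19, "z": 0, "turn": 0, "jaw": 1}, {"x": 0.28, "y": 0.22, "z": 0, "tur
[... 865 characters left out ...]
: 0.33, "z": 0, "turn": 0, "jaw": 1}, {"x": -0.15, "y": 0.32, "z": 0, "turn": 0, "jaw": 1}, {"x": -0.16, "y": 0.31, "z": 0, "turn": 0, "jaw": 1}, {"x": -0.19, "y": 0.3, "z": 0, "turn": 0, "jaw": 1}, {"x": -0.22, "y": 0.28, "z": 0, "turn": 0, "jaw": 1}]
759.5 -> 795.5
[{"x": -0.23, "y": 0.27, "z": 0, "turn": 0, "jaw": 1}, {"x": -0.26, "y": 0.24, "z": 0, "turn": 0, "jaw": 1}, {"x": -0.27, "y": 0.22, "z": 0, "turn": 0, "jaw": 1}, {"x": -0.29, "y": 0.21, "z": 0, "turn": 0, "jaw": 1}, {"x": -0.31, "y": 0.17, "z": 0, "turn": 0, "jaw": 1}, {"x": -0.32, "y": 0.16, "z": 0, "turn": 0, "jaw": 1}, {"x": -0.32, "y": 0.12, "z": 0, "turn": 0, "jaw": 1}, {"x": -0.34, "y": 0.11, "z": 0, "turn": 0, "jaw": 1}]
```

Emit:
{"name": "play_rows", "arguments": {
  "moves": [
    {"x":0.23,"y":-0.27,"z":0,"turn":0,"jaw":1},
    {"x":0.26,"y":-0.24,"z":0,"turn":0,"jaw":1},
    {"x":0.27,"y":-0.22,"z":0,"turn":0,"jaw":1},
    {"x":0.29,"y":-0.21,"z":0,"turn":0,"jaw":1}
  ]
}}

```text
t: 8.03
tool_pos: [0.4795, -0.0915, 0.079]
tool_rot: [-0.318, 2.057, -2.057]
contact_force: [-0.7, 4.2, -1.0]
opening: 0.0211
```

Emit:
{"name": "play_rows", "arguments": {
  "moves": [
    {"x":0.31,"y":-0.17,"z":0,"turn":0,"jaw":1},
    {"x":0.32,"y":-0.16,"z":0,"turn":0,"jaw":1},
    {"x":0.32,"y":-0.12,"z":0,"turn":0,"jaw":1},
    {"x":0.34,"y":-0.11,"z":0,"turn":0,"jaw":1}
  ]
}}

```text
t: 8.37
tool_pos: [0.4924, -0.097, 0.0789]
tool_rot: [-0.318, 2.057, -2.057]
contact_force: [-2.1, 4.0, 0.4]
opening: 0.0208
```

Emit:
{"name": "play_rows", "arguments": {
  "moves": [
    {"x":0.35,"y":-0.07,"z":0,"turn":0,"jaw":1},
    {"x":0.35,"y":-0.05,"z":0,"turn":0,"jaw":1},
    {"x":0.35,"y":-0.02,"z":0,"turn":0,"jaw":1}
  ]
}}

```text
t: 8.62
tool_pos: [0.5029, -0.0983, 0.0788]
tool_rot: [-0.317, 2.057, -2.057]
contact_force: [-2.5, 4.3, 0.4]
opening: 0.0212
```

Emit:
{"name": "play_rows", "arguments": {
  "moves": [
    {"x":0.35,"y":0.01,"z":0,"turn":0,"jaw":1},
    {"x":0.36,"y":0.04,"z":0,"turn":0,"jaw":1},
    {"x":0.34,"y":0.08,"z":0,"turn":0,"jaw":1}
  ]
}}

```text
t: 8.87
tool_pos: [0.5134, -0.0971, 0.0788]
tool_rot: [-0.318, 2.056, -2.057]
contact_force: [-3.2, 2.1, 0.6]
opening: 0.0206
```

Emit:
{"name": "play_rows", "arguments": {
  "moves": [
    {"x":0.35,"y":0.09,"z":0,"turn":0,"jaw":1},
    {"x":0.33,"y":0.11,"z":0,"turn":0,"jaw":1},
    {"x":0.32,"y":0.15,"z":0,"turn":0,"jaw":1}
  ]
}}

```text
t: 9.12
tool_pos: [0.5229, -0.0939, 0.0788]
tool_rot: [-0.32, 2.056, -2.058]
contact_force: [-6.5, 0.5, 1.9]
opening: 0.0211
```

Emit:
{"name": "play_rows", "arguments": {
  "moves": [
    {"x":0.3,"y":0.16,"z":0,"turn":0,"jaw":1},
    {"x":0.29,"y":0.19,"z":0,"turn":0,"jaw":1}
  ]
}}

```text
t: 9.28
tool_pos: [0.5281, -0.0909, 0.0787]
tool_rot: [-0.322, 2.056, -2.06]
contact_force: [-9.0, -1.9, 3.7]
opening: 0.0207
```

Emit:
{"name": "play_rows", "arguments": {
  "moves": [
    {"x":0.28,"y":0.22,"z":0,"turn":0,"jaw":1},
    {"x":0.0,"y":0.0,"z":0,"turn":0,"jaw":1}
  ]
}}

```text
t: 9.45
tool_pos: [0.531, -0.0888, 0.0787]
tool_rot: [-0.322, 2.056, -2.06]
contact_force: [-8.9, -2.0, 3.1]
opening: 0.0212
```

Run:
```python
from h import *
np.set_printoptions(precision=4,suppress=True)
o=ctrl.get_obs();print(o['t'],o['tool_pos'],o['contact_force'],o['wrist_torque'])
for c,b in (("scene",(180,300,150,350)),("top",(170,260,200,400))):
    im=eyes.get_image(c);save(im,c+"4.png")
    a=im["img"][b[0]:b[1],b[2]:b[3],::-1];cv2.imwrite('pics/%s4c.png'%c,cv2.resize(a,None,fx=4,fy=4,interpolation=cv2.INTER_CUBIC))
```

```text
9.45 [ 0.531  -0.0888  0.0787] [-8.8694 -2.0101  3.0907] [-0.2288  1.3775  0.0162]
```

View pics/top4c.png

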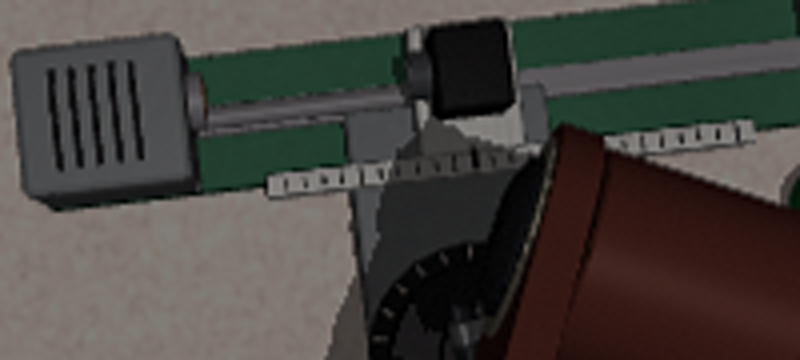

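View pics/scene4c.png

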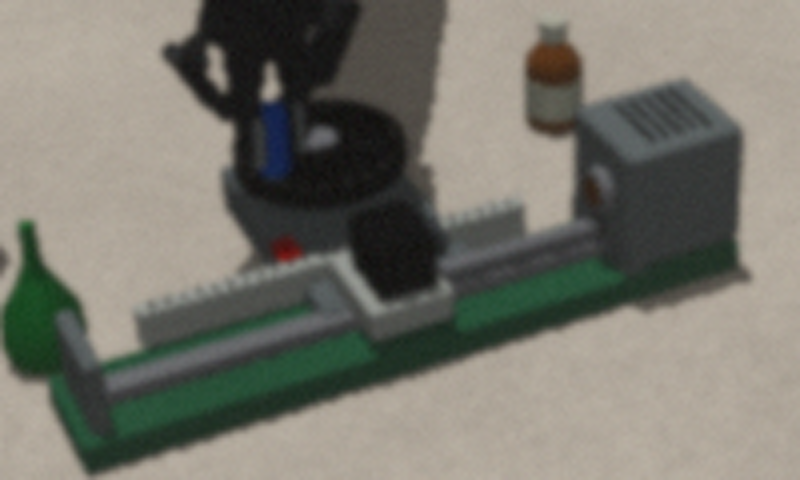

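Emit:
{"name": "play_rows", "arguments": {
  "moves": [
    {"x":0.27,"y":0.23,"z":0,"turn":0,"jaw":1}
  ]
}}

```text
t: 9.63
tool_pos: [0.533, -0.0873, 0.0786]
tool_rot: [-0.323, 2.055, -2.062]
contact_force: [-10.2, -4.6, 2.9]
opening: 0.0207
```

Emit:
{"name": "play_rows", "arguments": {
  "moves": [
    {"x":0.0,"y":0.0,"z":0,"turn":0,"jaw":1}
  ]
}}

```text
t: 9.72
tool_pos: [0.5333, -0.087, 0.0787]
tool_rot: [-0.323, 2.055, -2.062]
contact_force: [-9.8, -2.5, 3.8]
opening: 0.0207
```

```bash
python3 circ.py 674 -9 32
```

```text
674.0 -> 602.0
[{"x": -0.55, "y": -0.45, "z": 0, "turn": 0, "jaw": 1}, {"x": -0.61, "y": -0.35, "z": 0, "turn": 0, "jaw": 1}, {"x": -0.65, "y": -0.26, "z": 0, "turn": 0, "jaw": 1}, {"x": -0.69, "y": -0.16, "z": 0, "turn": 0, "jaw": 1}, {"x": -0.71, "y": -0.04, "z": 0, "turn": 0, "jaw": 1}, {"x": -0.7, "y": 0.07, "z": 0, "turn": 0, "jaw": 1}, {"x": -0.69, "y": 0.18, "z": 0, "turn": 0, "jaw": 1}, {"x": -0.64, "y": 0.28, "z": 0, "turn": 0, "jaw": 1}]
602.0 -> 530.0
[{"x": -0.6, "y": 0.38, "z": 0, "turn": 0, "jaw": 1}, {"x": -0.53, "y": 0.46, "z": 0, "turn": 0, "jaw": 1}, {"x": -0.45, "y": 0.55, "z": 0, "turn": 0, "jaw": 1}, {"x": -0.35, "y": 0.61, "z": 0, "turn": 0, "jaw": 1}, {"x": -0.26, "y": 0.65, "z": 0, "turn": 0, "jaw": 1}, {"x": -0.16, "y": 0.69, "z": 0, "turn": 0, "jaw": 1}, {"x": -0.04, "y": 0.71, "z": 0, "turn": 0, "jaw": 1}, {"x": 0.07, "y": 0.7, "z": 0, "turn": 0, "jaw": 1}]
530.0 -> 458.0
[{"x": 0.18, "y": 0.69, "z": 0, "turn": 0, "jaw": 1}, {"x": 0.28, "y": 0.64, "z": 0, "turn": 0, "jaw": 1}, {"x": 0.38, "y": 0.6, "z": 0, "turn": 0, "jaw": 1}, {"x": 0.46, "y": 0.53, "z": 0, "turn": 0, "jaw": 1}, {"x": 0.55, "y": 0.45, "z": 0, "turn": 0, "jaw": 1}, {"x": 0.61, "y": 0.35, "z": 0, "turn": 0, "jaw": 1}, {"x": 0.65, "y": 0.26, "z": 0, "turn": 0, "jaw": 1}, {"x": 0.69, "y": 0.16, "z": 0, "turn": 0, "jaw": 1}]
458.0 -> 386.0
[{"x": 0.71, "y": 0.04, "z": 0, "turn": 0, "jaw": 1}, {"x": 0.7, "y": -0.07, "z": 0, "turn": 0, "jaw": 1}, {"x": 0.69, "y": -0.18, "z": 0, "turn": 0, "jaw": 1}, {"x": 0.64, "y": -0.28, "z": 0, "turn": 0, "jaw": 1}, {"x": 0.6, "y": -0.38, "z": 0, "turn": 0, "jaw": 1}, {"x": 0.53, "y": -0.46, "z": 0, "turn": 0, "jaw": 1}, {"x": 0.45, "y": -0.55, "z": 0, "turn": 0, "jaw": 1}, {"x": 0.35, "y": -0.61, "z": 0, "turn": 0, "jaw": 1}]
```

Emit:
{"name": "play_rows", "arguments": {
  "moves": [
    {"x":-0.55,"y":-0.45,"z":0,"turn":0,"jaw":1},
    {"x":-0.61,"y":-0.35,"z":0,"turn":0,"jaw":1},
    {"x":-0.65,"y":-0.26,"z":0,"turn":0,"jaw":1},
    {"x":-0.69,"y":-0.16,"z":0,"turn":0,"jaw":1},
    {"x":-0.71,"y":-0.04,"z":0,"turn":0,"jaw":1},
    {"x":-0.7,"y":0.07,"z":0,"turn":0,"jaw":1},
    {"x":-0.69,"y":0.18,"z":0,"turn":0,"jaw":1},
    {"x":-0.64,"y":0.28,"z":0,"turn":0,"jaw":1}
  ]
}}

```text
t: 10.38
tool_pos: [0.4823, -0.0931, 0.079]
tool_rot: [-0.314, 2.054, -2.058]
contact_force: [4.9, 2.1, -4.7]
opening: 0.0208
```

Emit:
{"name": "play_rows", "arguments": {
  "moves": [
    {"x":-0.6,"y":0.38,"z":0,"turn":0,"jaw":1},
    {"x":-0.53,"y":0.46,"z":0,"turn":0,"jaw":1},
    {"x":-0.45,"y":0.55,"z":0,"turn":0,"jaw":1},
    {"x":-0.35,"y":0.61,"z":0,"turn":0,"jaw":1},
    {"x":-0.26,"y":0.65,"z":0,"turn":0,"jaw":1},
    {"x":-0.16,"y":0.69,"z":0,"turn":0,"jaw":1},
    {"x":-0.04,"y":0.71,"z":0,"turn":0,"jaw":1},
    {"x":0.07,"y":0.7,"z":0,"turn":0,"jaw":1}
  ]
}}

```text
t: 11.05
tool_pos: [0.4588, -0.0453, 0.0791]
tool_rot: [-0.318, 2.055, -2.059]
contact_force: [4.0, -3.9, -3.3]
opening: 0.0208
```

Emit:
{"name": "play_rows", "arguments": {
  "moves": [
    {"x":0.18,"y":0.69,"z":0,"turn":0,"jaw":1},
    {"x":0.28,"y":0.64,"z":0,"turn":0,"jaw":1},
    {"x":0.38,"y":0.6,"z":0,"turn":0,"jaw":1},
    {"x":0,"y":0,"z":0,"turn":0,"jaw":1}
  ]
}}

```text
t: 11.38
tool_pos: [0.4678, -0.0252, 0.079]
tool_rot: [-0.318, 2.056, -2.056]
contact_force: [4.5, -0.7, -3.2]
opening: 0.0208
```

```bash
cat > look.py <<'E'
from h import *
import sys
np.set_printoptions(precision=4,suppress=True)
n=sys.argv[1]
o=ctrl.get_obs();print(o['t'],o['tool_pos'],o['contact_force'],o['opening'])
for c,b in (("scene",(210,285,190,290)),("top",(170,245,300,400))):
    im=eyes.get_image(c);save(im,c+n+".png")
    a=im["img"][b[0]:b[1],b[2]:b[3],::-1];cv2.imwrite('pics/%s%sc.png'%(c,n),cv2.resize(a,None,fx=8,fy=8,interpolation=cv2.INTER_CUBIC))
E
python3 look.py 5
```

```text
11.3833 [ 0.4678 -0.0252  0.079 ] [ 4.4779 -0.7396 -3.1571] 0.020797492350159135
```

View pics/top5c.png

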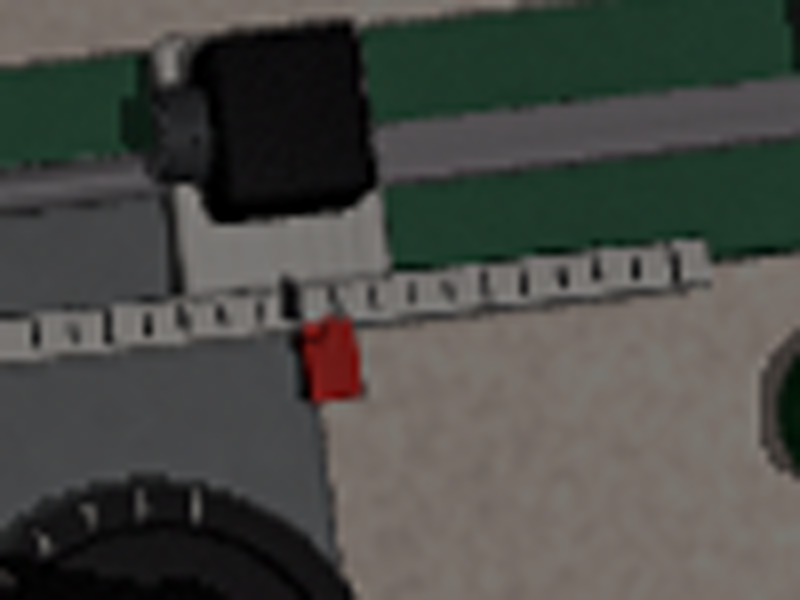

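View pics/scene5c.png

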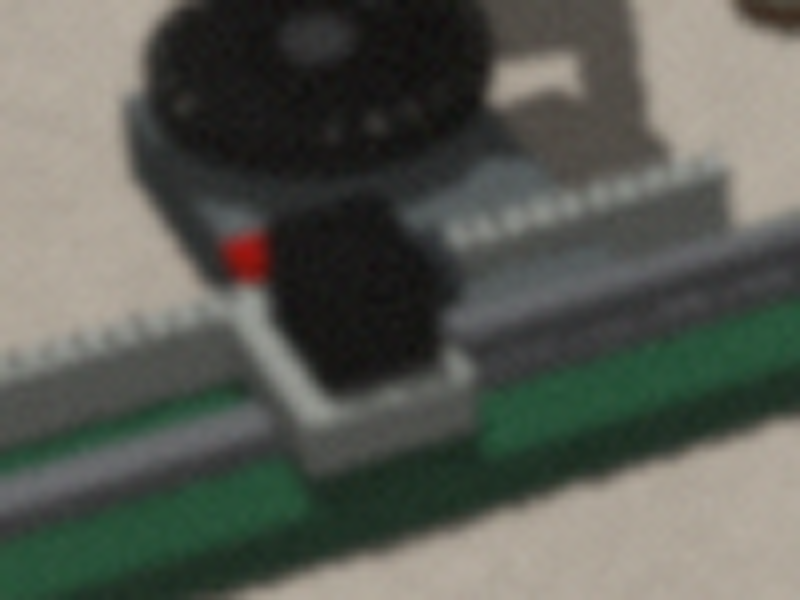

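```bash
python3 -c "
import cv2,numpy as np
for f in ('top5','top0'):
    a=cv2.imread('pics/%s.png'%f)[200:224,326:358].astype(float)*2.0
    cv2.imwrite('pics/%sz.png'%f,cv2.resize(np.clip(a,0,255).astype(np.uint8),None,fx=24,fy=24,interpolation=cv2.INTER_NEAREST))"
```

```text
(no output)
```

View pics/top5z.png

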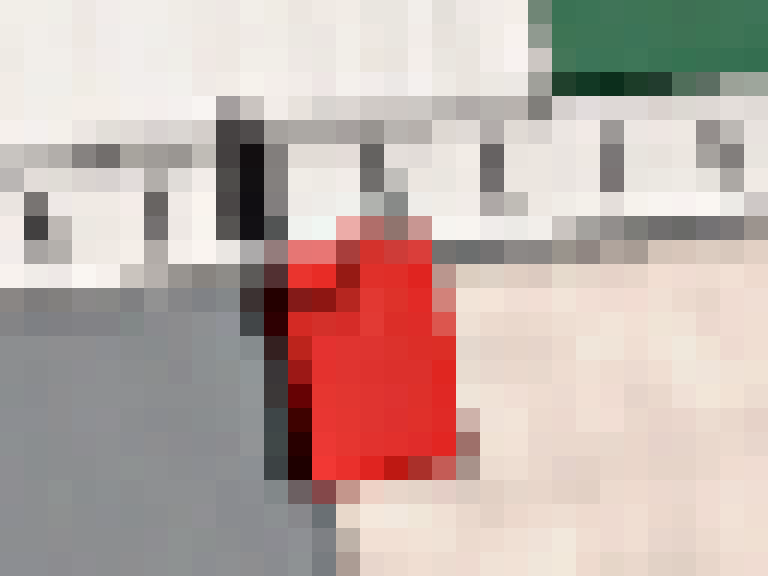

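View pics/top0z.png

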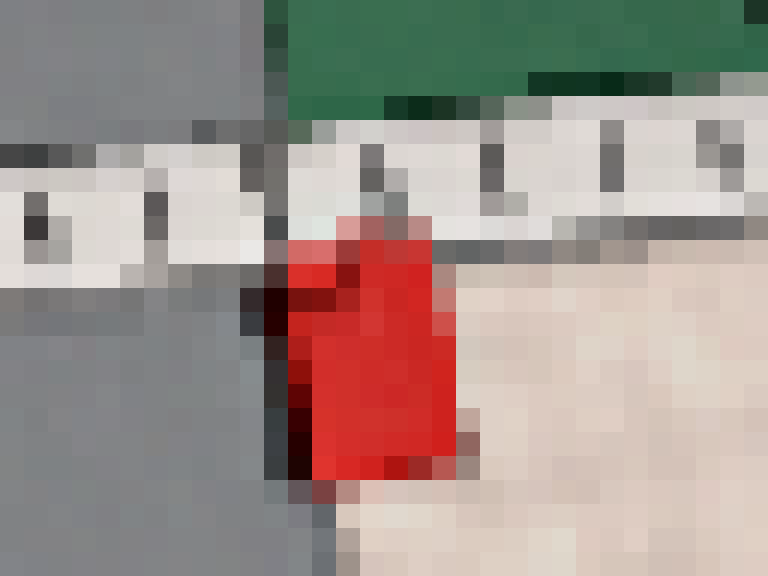

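```bash
cat > m.py <<'E'
from h import *
np.set_printoptions(precision=4,suppress=True)
C=np.array([.5026,-.0526]);ph=.13;ex=np.array([np.cos(ph),np.sin(ph)]);ey=np.array([-np.sin(ph),np.cos(ph)])
def st(P): d=P[:2]-C; return np.array([d@ex,d@ey])*1000
ims={c:eyes.get_image(c) for c in("top","scene")}
print(ims["top"]["camera_matrix"])
for c,im in ims.items():
    for k in("mark","pointer","carriage"):
        for r in pinpoint(c,k)[:2]: print(c,k,round(r["score"],2),np.round(r["point"],1),st(atz(im,r["point"],.03 if k=="carriage" else .05)))
        for r in find_in(c,k)[:2]: print("  find",round(r["score"],2),np.round(r["point"],1))
cen={}
for c,f,b in(("top","pics/top0.png",(195,230,320,360)),("scene","pics/scene0.png",(230,255,205,240))):
    g=cv2.imread(f).astype(float)[b[0]:b[1],b[2]:b[3]]
    w=np.clip(g[...,2]-np.maximum(g[...,0],g[...,1])-25,0,None)
    m=w>15
    v,u=np.nonzero(m); print(c,"red px",m.sum(),"u",u.min()+b[2],u.max()+b[2],"v",v.min()+b[0],v.max()+b[0])
    for r in range(v.min(),v.max()+1):
        uu=u[v==r]; 
        if len(uu): print("   row",r+b[0],uu.min()+b[2],uu.max()+b[2],np.round(w[r,uu],0))
    cen[c]=np.array([(w*m*(np.arange(w.shape[1])+b[2])).sum(),(w*m*(np.arange(w.shape[0])+b[0])[:,None]).sum()])/(w*m).sum()
    print(cen[c],[st(atz(ims[c],cen[c],z)) for z in(.04,.045,.05,.055)])
E
python3 m.py
```

```text
[[438.4145   0.     270.5553]
 [  0.     438.4145 208.7123]
 [  0.       0.       1.    ]]
top mark 0.42 [337.1 210.3] [ 94.7872 -48.8286]
top mark 0.32 [405.2 219.7] [  59.5104 -188.4656]
  find 0.52 [336.3 212.6]
top pointer 0.82 [335.2 211.9] [ 91.868  -44.4403]
  find 0.73 [327.4 194.4]
top carriage 0.91 [332.2 192.3] [136.1372 -46.2653]
  find 0.84 [327.8 192.1]
scene mark 0.61 [136.4 242.7] [  -9.1848 -247.8565]
scene mark 0.43 [224.7 246.7] [109.2252 -57.7887]
scene pointer 0.62 [229.8 239.4] [ 85.596  -34.8695]
  find 0.9 [238.2 246.2]
scene carriage 0.81 [233.8 259.8] [144.0662 -49.0849]
  find 0.91 [239.5 247.9]
top red px 64 u 338 344 v 210 219
   row 210 338 343 [27. 28. 24. 50. 42. 48.]
   row 211 338 343 [60. 62. 34. 57. 58. 62.]
   row 212 338 343 [26. 31. 42. 54. 57. 61.]
   row 213 338 344 [55. 52. 54. 53. 56. 58. 38.]
   row 214 338 344 [47. 56. 55. 55. 56. 57. 56.]
   row 215 338 344 [38. 57. 55. 56. 55. 56. 61.]
   row 216 338 344 [20. 57. 55. 56. 57. 55. 61.]
   row 217 339 344 [57. 56. 54. 54. 57. 61.]
   row 218 339 344 [59. 58. 56. 58. 59. 63.]
   row 219 339 344 [61. 63. 62. 52. 32. 22.]
[341.1111 214.6697] [array([ 85.3289, -57.7309]), array([ 85.0184, -56.9034]), array([ 84.7079, -56.0759]), array([ 84.3975, -55.2484])]
scene red px 37 u 218 225 v 239 244
   row 239 220 222 [29. 42. 41.]
   row 240 218 223 [36. 60. 76. 88. 77. 44.]
   row 241 218 224 [ 50.  85.  99. 102.  94.  66.  26.]
   row 242 218 224 [37. 74. 89. 92. 89. 72. 41.]
   row 243 218 225 [19. 52. 74. 76. 72. 62. 43. 17.]
   row 244 219 224 [28. 49. 56. 46. 29. 16.]
[220.9865 241.6476] [array([ 70.7941, -53.6235]), array([ 77.6877, -55.8728]), array([ 84.5813, -58.1222]), array([ 91.4748, -60.3715])]
```

```bash
cat > p.py <<'E'
from h import *
import sys
np.set_printoptions(precision=3,suppress=True)
C=np.array([.5026,-.0526]);ph=.13;ex=np.array([np.cos(ph),np.sin(ph)]);ey=np.array([-np.sin(ph),np.cos(ph)])
def st(P): d=P[:2]-C; return np.array([d@ex,d@ey])*1000
im=eyes.get_image("top")
G=lambda n:cv2.imread("pics/top%s.png"%n).astype(float).sum(2)
def ptr(n,ref,c0,rows,half=5):
    a,b=G(n),G(ref)
    for r in rows:
        g=a[r,c0-half:c0+half+1];h=b[r,c0-half:c0+half+1]
        w=np.clip(h-g*np.median(h)/np.median(g)-20,0,None)
        u=(w*np.arange(c0-half,c0+half+1)).sum()/max(w.sum(),1)
        print(n,r,round(u,2),w.astype(int),st(atz(im,(u,r),.05)))
ptr("0","5",374,range(199,207))
ptr("3","0",341,range(203,211))
ptr("5","0",336,range(203,211))
ptr("5","3",336,range(203,211),4)
E
python3 p.py
```

```text
0 199 0.0 [0 0 0 0 0 0 0 0 0 0 0] [196.471 656.959]
0 200 375.0 [ 0  0  0  0  0  0 31  0  0  0  0] [ 107.712 -130.93 ]
0 201 375.49 [  0   0   0   0   6 192 214 116  71  72  17] [ 105.496 -131.677]
0 202 373.83 [ 35   0   0   0 134 164 216   0   0   0   0] [ 103.775 -127.916]
0 203 374.35 [  0   0   0   0 109  82 272   0   0   0   0] [ 101.552 -128.738]
0 204 375.0 [  0   0   0   0   0   0 243   0   0   0   0] [  99.301 -129.82 ]
0 205 374.65 [  0   0   0   0   0 204 252  32   0   0   0] [  97.281 -128.809]
0 206 374.91 [ 0  0  0  0  0  4 17  1  0  0  0] [  95.12  -129.087]
3 203 336.32 [44  0  0  0  0  3  0  0  0  0  0] [110.305 -49.099]
3 204 340.34 [26  0  0  0  9 44  0  0  0  0 15] [107.276 -57.255]
3 205 340.91 [  0   0   0   0 176 270 123   0   0   0   0] [105.043 -58.177]
3 206 340.6 [  0   0   0   0  99 122   7   0   0   0   0] [103.012 -57.27 ]
3 207 341.46 [ 0  0  0  0  0 72 60  0  0  0  0] [100.713 -58.804]
3 208 341.25 [  0   0   0   0   0 167  56   0   0   0   0] [ 98.66  -58.118]
3 209 341.59 [  0   0   0   0   0  76 108   0   0   0   0] [ 96.484 -58.551]
3 210 342.0 [ 
[... 438 characters left out ...]
 0   0   0   0   0] [ 99.969 -46.202]
5 209 335.63 [  0   0   0   0 164 284   0   0   0   0   0] [ 97.852 -46.098]
5 210 336.0 [ 0  0  0  0  0 90  0  0  0  0  0] [ 95.669 -46.606]
5 203 0.0 [0 0 0 0 0 0 0 0 0] [187.956 657.399]
5 204 335.27 [ 0  0  0 82 31  0  0  0  0] [108.442 -46.641]
5 205 335.46 [  0   0   0 155 132   0   0   0   0] [106.297 -46.77 ]
5 206 335.35 [  0   0   0 215 116   0   0   0   0] [104.219 -46.285]
5 207 335.33 [  0   0   0 220 110   0   0   0   0] [102.121 -45.99 ]
5 208 335.56 [  0   0   0 223 283   0   0   0   0] [ 99.969 -46.201]
5 209 335.63 [  0   0   0 178 309   0   0   0   0] [ 97.852 -46.099]
5 210 336.0 [  0   0   0   0 100   0   0   0   0] [ 95.669 -46.606]
```

```bash
python3 -c "
import cv2,numpy as np
o=[]
for f in ('scene0','scene4'):
    a=cv2.imread('pics/%s.png'%f)[232:256,206:238].astype(float)*1.4
    o.append(cv2.resize(np.clip(a,0,255).astype(np.uint8),None,fx=12,fy=12,interpolation=cv2.INTER_CUBIC))
cv2.imwrite('pics/sz.png',np.hstack(o))"
```

```text
(no output)
```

View pics/sz.png

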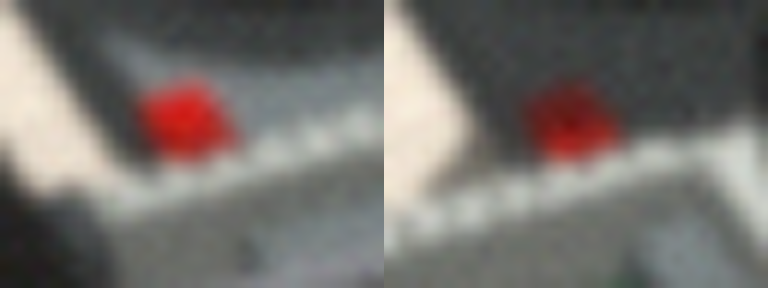

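```bash
sed -n '1,6p' p.py > q.py
cat >> q.py <<'E'
s=eyes.get_image("scene")
for z in(.045,.05): print(z,st(atz(s,(221.5-.4,245-.4),z)))
# expected tip pixels in both views for (x,y,z)
for y in(-54,-55,-56,-57,-58,-60):
  for x in (95,):
    P=np.r_[C+ex*x/1000+ey*y/1000,.05]; print(x,y,proj(im,P),proj(s,P))
# rider front corners
E
python3 q.py
```

```text
0.045 [ 89.893 -60.239]
0.05 [ 96.706 -62.459]
95 -54 [339.527 209.933] [224.042 243.339]
95 -55 [339.998 209.881] [223.666 243.446]
95 -56 [340.47  209.829] [223.29  243.553]
95 -57 [340.942 209.778] [222.913 243.661]
95 -58 [341.413 209.726] [222.536 243.768]
95 -60 [342.356 209.623] [221.782 243.983]
```

```bash
python3 circ.py 503 -5.75 6;python3 circ.py 468.5 -1.5 5
```

```text
503.0 -> 468.5
[{"x": 0.29, "y": 0.34, "z": 0, "turn": 0, "jaw": 1}, {"x": 0.32, "y": 0.32, "z": 0, "turn": 0, "jaw": 1}, {"x": 0.35, "y": 0.28, "z": 0, "turn": 0, "jaw": 1}, {"x": 0.38, "y": 0.25, "z": 0, "turn": 0, "jaw": 1}, {"x": 0.4, "y": 0.2, "z": 0, "turn": 0, "jaw": 1}, {"x": 0.42, "y": 0.17, "z": 0, "turn": 0, "jaw": 1}]
468.5 -> 461.0
[{"x": 0.11, "y": 0.03, "z": 0, "turn": 0, "jaw": 1}, {"x": 0.12, "y": 0.04, "z": 0, "turn": 0, "jaw": 1}, {"x": 0.11, "y": 0.03, "z": 0, "turn": 0, "jaw": 1}, {"x": 0.12, "y": 0.02, "z": 0, "turn": 0, "jaw": 1}, {"x": 0.11, "y": 0.03, "z": 0, "turn": 0, "jaw": 1}]
```

Emit:
{"name": "play_rows", "arguments": {
  "moves": [
    {"x":0.29,"y":0.34,"z":0,"turn":0,"jaw":1},
    {"x":0.32,"y":0.32,"z":0,"turn":0,"jaw":1},
    {"x":0.35,"y":0.28,"z":0,"turn":0,"jaw":1},
    {"x":0.38,"y":0.25,"z":0,"turn":0,"jaw":1},
    {"x":0.4,"y":0.2,"z":0,"turn":0,"jaw":1},
    {"x":0.42,"y":0.17,"z":0,"turn":0,"jaw":1},
    {"x":0,"y":0,"z":0,"turn":0,"jaw":1}
  ]
}}

```text
t: 12.92
tool_pos: [0.4899, -0.01, 0.0789]
tool_rot: [-0.316, 2.056, -2.056]
contact_force: [1.6, -1.0, 2.9]
opening: 0.0207
```

```bash
python3 look.py 6
cat > p2.py <<'E'
exec(open("p.py").read().split('ptr("0"')[0])
n=sys.argv[1]; print("ref0");ptr(n,"0",341,range(204,211)); print("ref5");ptr(n,"5",341,range(204,211),3)
a=cv2.imread('pics/top%s.png'%n)[196:222,326:358].astype(float)*2
cv2.imwrite('pics/top%sz.png'%n,cv2.resize(np.clip(a,0,255).astype(np.uint8),None,fx=22,fy=22,interpolation=cv2.INTER_NEAREST))
E
python3 p2.py 6
```

```text
12.9167 [ 0.4899 -0.01    0.0789] [ 1.5837 -1.0007  2.9412] 0.020724387117980733
ref0
6 204 339.94 [35  0  0  3 32  0  0  0  0  0 23] [107.369 -56.411]
6 205 339.89 [  0   0   0  74 262  34   0   0   0   0   0] [105.276 -56.055]
6 206 339.68 [  0   0   0 119 251   0   0   0   0   0   0] [103.224 -55.342]
6 207 340.03 [  0   0   0  84 243  95   0   0   0   0   0] [101.043 -55.809]
6 208 340.34 [  0   0   0   0 248 125   0   0   0   0   0] [ 98.871 -56.198]
6 209 340.3 [  0   0   0   0 165  70   0   0   0   0   0] [ 96.78  -55.859]
6 210 340.0 [ 0  0  0  0 24  0  0  0  0  0  0] [ 94.75  -54.972]
ref5
6 204 339.7 [  0  60 141   0   0   0   0] [107.423 -55.917]
6 205 339.64 [  0 114 206   0   0   0   0] [105.333 -55.534]
6 206 339.65 [  0 208 278  27   0   0   0] [103.23  -55.282]
6 207 339.9 [  0 181 291 123   0   0   0] [101.071 -55.553]
6 208 340.35 [  0   0 272 144   0   0   0] [ 98.869 -56.219]
6 209 340.28 [  0   0 173  67   0   0   0] [ 96.784 -55.819]
6 210 340.0 [ 0  0 26  0  0  0  0] [ 94.75  -54.972]
```

View pics/top6z.png

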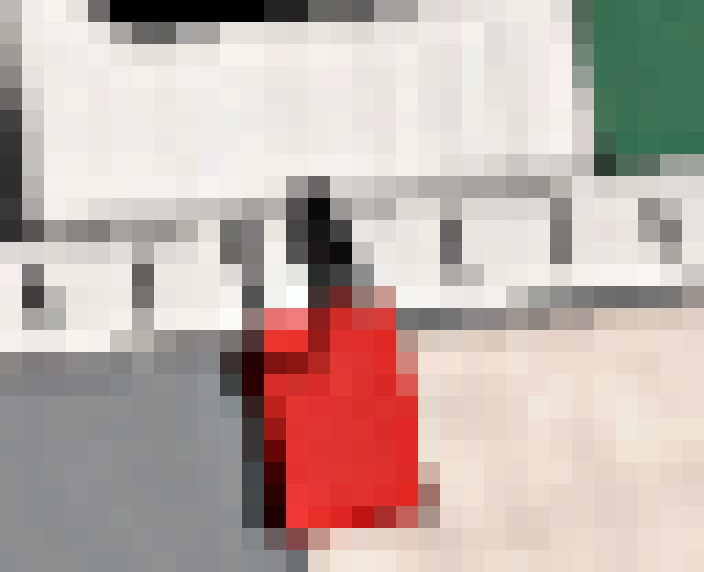

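Emit:
{"name": "play_rows", "arguments": {
  "moves": [
    {"x":0.1,"y":0.03,"z":0,"turn":0,"jaw":1},
    {"x":0.1,"y":0.03,"z":0,"turn":0,"jaw":1}
  ]
}}

```text
t: 13.23
tool_pos: [0.4905, -0.0098, 0.0788]
tool_rot: [-0.318, 2.057, -2.057]
contact_force: [-2.8, -2.1, 4.6]
opening: 0.0207
```

Emit:
{"name": "play_rows", "arguments": {
  "moves": [
    {"x":0,"y":0,"z":0,"turn":0,"jaw":1}
  ]
}}

```text
t: 13.32
tool_pos: [0.4907, -0.0098, 0.0788]
tool_rot: [-0.318, 2.057, -2.057]
contact_force: [-2.4, -1.7, 4.6]
opening: 0.0205
```

```bash
python3 look.py 7; python3 p2.py 7; python3 look.py 8; python3 p2.py 8
```

```text
13.3167 [ 0.4907 -0.0098  0.0788] [-2.418  -1.667   4.5893] 0.020509708609908212
ref0
7 204 340.02 [28  0  0  0 27  0  0  0  0  0 19] [107.35  -56.579]
7 205 340.02 [  0   0   0  46 256  55   0   0   0   0   0] [105.246 -56.331]
7 206 339.78 [  0   0   0  73 263   0   0   0   0   0   0] [103.2   -55.562]
7 207 340.24 [  0   0   0   9 238  92   0   0   0   0   0] [100.992 -56.265]
7 208 340.45 [  0   0   0   0 246 198   0   0   0   0   0] [ 98.846 -56.428]
7 209 340.43 [  0   0   0   0 163 122   0   0   0   0   0] [ 96.751 -56.127]
7 210 340.0 [ 0  0  0  0 23  0  0  0  0  0  0] [ 94.75  -54.972]
ref5
7 204 340.03 [  0   0 127   3   0   0   0] [107.348 -56.599]
7 205 339.7 [  0  90 200   1   0   0   0] [105.322 -55.642]
7 206 339.69 [  0 182 285  26   0   0   0] [103.222 -55.36 ]
7 207 339.98 [  0 129 287 121   0   0   0] [101.052 -55.724]
7 208 340.45 [  0   0 271 220   0   0   0] [ 98.845 -56.433]
7 209 340.44 [  0   0 170 131   0   0   0] [ 96.749 -56.144]
7 210 340.0 [ 0  0 23  0  0  0  0] [ 94.75  -54.972]
13.4667 [ 0.4908 -0.0098  0.0789] [-2.1338 -0.2296  4.5573] 0.0210083964349
[... 249 characters left out ...]
 0   0   6 234  83   0   0   0   0   0] [100.994 -56.253]
8 208 340.44 [  0   0   0   0 247 197   0   0   0   0   0] [ 98.846 -56.422]
8 209 340.43 [  0   0   0   0 163 121   0   0   0   0   0] [ 96.75  -56.128]
8 210 340.0 [ 0  0  0  0 26  0  0  0  0  0  0] [ 94.75  -54.972]
ref5
8 204 340.03 [  0   0 129   3   0   0   0] [107.348 -56.599]
8 205 339.69 [  0  92 198   1   0   0   0] [105.323 -55.628]
8 206 339.69 [  0 178 277  27   0   0   0] [103.221 -55.363]
8 207 339.97 [  0 130 285 115   0   0   0] [101.055 -55.698]
8 208 340.45 [  0   0 272 219   0   0   0] [ 98.846 -56.429]
8 209 340.44 [  0   0 170 131   0   0   0] [ 96.749 -56.144]
8 210 340.0 [ 0  0 26  0  0  0  0] [ 94.75  -54.972]
```

View pics/top7z.png

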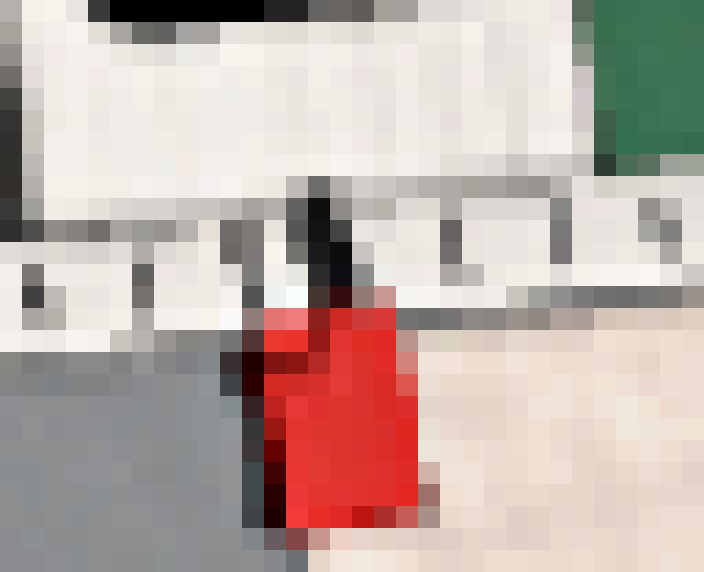

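View pics/scene7c.png

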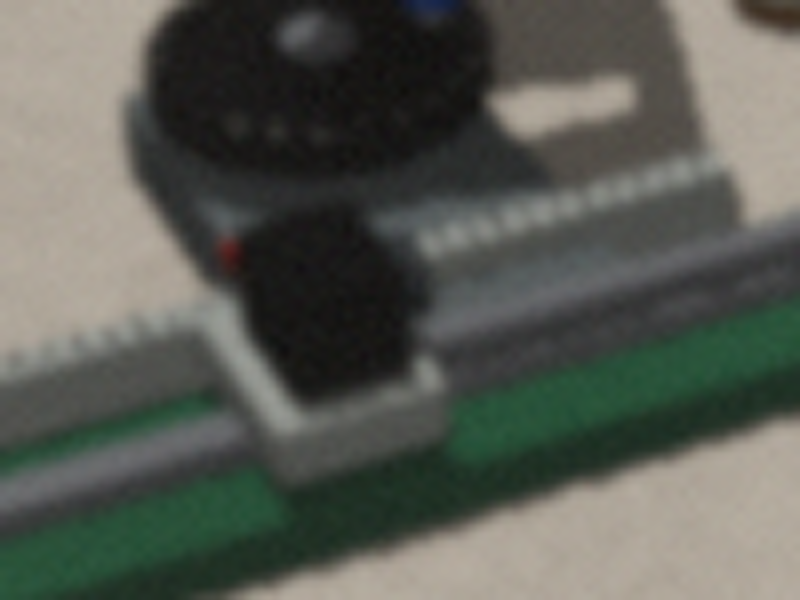

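Emit:
{"name": "play_rows", "arguments": {
  "moves": [
    {"x":-0.06,"y":-0.02,"z":0,"turn":0,"jaw":1},
    {"x":0,"y":0,"z":0,"turn":0,"jaw":1}
  ]
}}

```text
t: 13.78
tool_pos: [0.4906, -0.0099, 0.0789]
tool_rot: [-0.316, 2.057, -2.056]
contact_force: [-0.6, -0.5, 2.8]
opening: 0.0206
```

Emit:
{"name": "play_rows", "arguments": {
  "moves": [
    {"x":0,"y":0,"z":0,"turn":0,"jaw":3},
    {"x":0,"y":0,"z":0,"turn":0,"jaw":4.5},
    {"x":0,"y":0,"z":0,"turn":0,"jaw":4.5},
    {"x":0,"y":0,"z":0,"turn":0,"jaw":4.5}
  ]
}}

```text
t: 14.12
tool_pos: [0.4901, -0.0098, 0.0783]
tool_rot: [-0.318, 2.057, -2.056]
contact_force: [0.2, 0.6, 0.1]
opening: 0.0447
```

Emit:
{"name": "play_rows", "arguments": {
  "moves": [
    {"x":0,"y":0,"z":1,"turn":0,"jaw":4.5},
    {"x":0,"y":0,"z":2,"turn":0,"jaw":4.5},
    {"x":0,"y":0,"z":2,"turn":0,"jaw":4.5},
    {"x":0,"y":0,"z":2,"turn":0,"jaw":4.5},
    {"x":0,"y":0,"z":2,"turn":0,"jaw":4.5},
    {"x":0,"y":0,"z":2,"turn":0,"jaw":4.5},
    {"x":0,"y":0,"z":0,"turn":0,"jaw":4.5}
  ]
}}

```text
t: 14.7
tool_pos: [0.4931, -0.0103, 0.1946]
tool_rot: [-0.307, 2.05, -2.056]
contact_force: [0.7, -0.0, 0.5]
opening: 0.0448
```

```bash
python3 look.py 9; python3 p2.py 9
```

```text
14.7 [ 0.4931 -0.0103  0.1946] [ 0.6897 -0.0126  0.5246] 0.044837164799667366
ref0
9 204 339.87 [29  0  0  0 26  0  0  0  0  0 18] [107.383 -56.277]
9 205 340.0 [  0   0   0  59 256  58   0   0   0   0   0] [105.252 -56.274]
9 206 339.78 [  0   0   0  70 244   0   0   0   0   0   0] [103.201 -55.551]
9 207 340.29 [  0   0   0   0 230  92   0   0   0   0   0] [100.982 -56.356]
9 208 340.45 [  0   0   0   0 246 197   0   0   0   0   0] [ 98.846 -56.427]
9 209 340.47 [  0   0   0   0 135 121   0   0   0   0   0] [ 96.74  -56.225]
9 210 340.0 [ 0  0  0  0 16  0  0  0  0  0  0] [ 94.75  -54.972]
ref5
9 204 340.02 [  0   0 127   3   0   0   0] [107.349 -56.591]
9 205 339.68 [  0 101 201   4   0   0   0] [105.324 -55.616]
9 206 339.68 [  0 179 274  27   0   0   0] [103.222 -55.356]
9 207 339.99 [  0 125 283 121   0   0   0] [101.05  -55.741]
9 208 340.45 [  0   0 270 219   0   0   0] [ 98.845 -56.433]
9 209 340.49 [  0   0 136 131   0   0   0] [ 96.736 -56.26 ]
9 210 340.0 [ 0  0 16  0  0  0  0] [ 94.75  -54.972]
```

View pics/scene9.png

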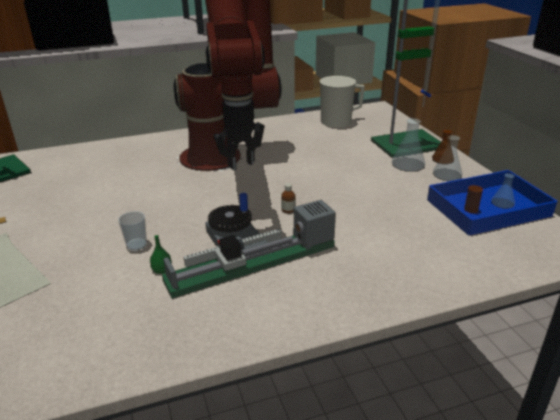

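View pics/top9z.png

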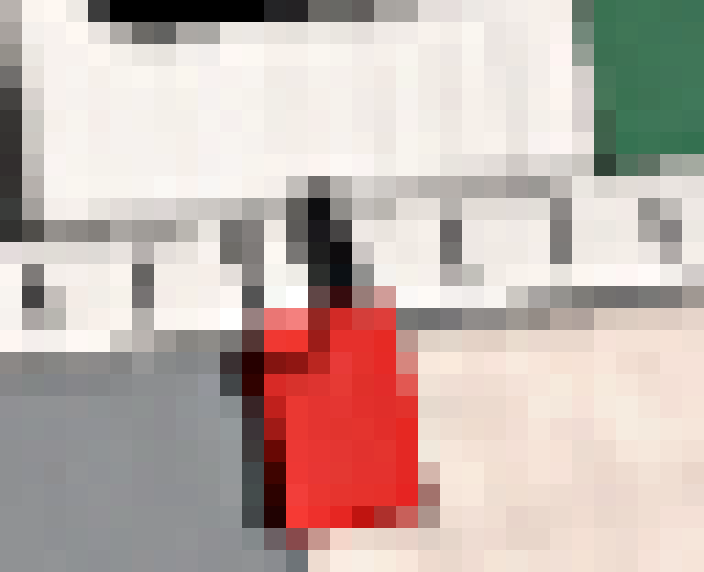

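```bash
python3 -c "
from h import *
print(finish_job())"
```

```text
the job is handed in; nothing more can be done
None
```

The carriage is parked with its pointer at the red mark, the handle is released and the gripper is clear. The job was handed in at about 15 s of the 72 s allowed.

**What I did:** I gripped the crank handle and wound it counter-clockwise past the mark. The force at the handle rose from about 3 N to about 10.5 N, roughly 23 N on the spring stop, so pressed firmly and well below jamming. I then wound clockwise without reversing, so the pointer came to the mark from the lamp side. Before opening the fingers I eased the hand back very slightly to take the strain off the handle, and the tool moved only about 0.1 mm.

**Last checks:**
- **Pointer position:** in the top camera the pointer and the centre of the red rider are both at about y = -56 mm on the stage, so they agree to about 0.5 mm. The pointer had not moved after I let go.
- **Contact:** the force on the tool after release was about zero.
- **Other items:** the last scene picture shows the beaker, bottle and bulb where they started, and the red rider was unchanged in the top pictures.

**What disagreed:**
- The scene camera put the rider about 2 mm further from the lamp, at about -58 mm. From that side it also sees the rider's side face and may misplace its centre.
- The networks' estimates of the mark were scattered between -49 and -61 mm, so I relied on the top camera instead.
- I could not make out the rider's 3 mm tip by itself, so I took the tip to be at the rider's centre.

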